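Count copper end caps through the gate of the counting tray

ROBOT

A 6-joint arm with a two-finger parallel gripper is mounted at the origin on the work surface. World frame = base frame: x ahead of the robot, y to its left, z up, the work surface at z = 0. Lengths are in m, angles in rad, forces in N, time in s.
With the tool pointing down it reaches from about 0.35 to 0.725 m from the base axis. Payload 4.3 kg.
Tool frame: the origin (TCP) lies on the mounting face of the last link; the fingertips stand ahead of it and the grasp point (between the pads) lies 155 mm ahead of it (manip.finger_overhang is the x of the fingertips in the tool frame, in m); x points along the fingers, y is the direction in which the jaws open and shut, and the axes are right-handed (so a half turn about x gives the same grasp; the last joint's range is limited). The gripper opens to 85 mm and grips with 20 to 120 N. Pads are 22 mm wide; open, the fingers measure 114 mm over their backs; the gripper's body (76 mm by 85 mm) begins 54 mm behind the grasp point. The pads swing forward as they close: fully open they stand 13 mm farther back than shut.
Start: joints at [1.132, 0.377, 0.081, 1.274, 0, 1.46], TCP at [0.186, 0.544, 0.405] pointing down, gripper open.
Joint ranges: [-2.72, 2.72], [-0.84, 1.66], [-1.02, 1.22], [-1.77, 2.12], [-1.37, 1.28], [-3.14, 3.14]. Speed limits (rad/s): [2.57, 2.57, 3.14, 3.14, 3.14, 3.14].

INTERFACE

Orientations are given as [roll, pitch, yaw] about the fixed x, y, z axes, in that order (R = Rz(yaw) Ry(pitch) Rx(roll)).
In Python, from bench import sensors, eyes, hand_in, manip gives the robot as it stands.
- The arm moves only by the tool send_rows, never from a script. Its argument "motion" is a list that holds one entry, the list of rows, each a list of 7 numbers: the gripper command: -1 is shut, 1 is fully open, values between are in proportion, then the shift along the tool's x, y, z in m, then the turn, a rotation vector about the tool's x, y, z in degrees. A call has 1 to 8 rows; each row is the pose to reach, as a shift and turn from the pose measured when the call began, along the tool's axes at that moment; what a row does not reach only later rows make up. A row lasts 1/10 s, in which the tool goes at most 50 mm and 8.59 degrees, less where a joint would pass 70% of its speed; a pose out of reach is approached as far as the arm can. A call with a gripper value outside its range is refused whole. The fingers move at their own pace and stop on an object; "force" is the grip in N (left out, the last holds). Time passes only in rows, so rows that repeat a pose let the fingers close. It gives the time, the measured TCP pose, the force and the opening at its end, in the units of the state.
- sensors.observe(): the state, without advancing time (a new reading comes with each control period).
- eyes.get_image(name): name is "side" or "top"; returns a dict with "img" (420x560x3 uint8, red, green, blue), "fx", "fy", "cx", "cy" (pixels), "xyz" and "attitude" of the camera in the world. Camera axes: x right, y down, z forward; pixel columns grow to the right and rows downward; lengths in m; the calibration is good to about 2 mm. A picture is of the moment at which its call begins. There is no depth.
- hand_in(): hands the job in, once; it reports no verdict.
The state is a dict: "time": time; "joint_pos": joint angles; "qd": joint speeds; "joint_efforts": joint torques, N m; "position": TCP position; "ee_rot": TCP orientation; "force": force on the tool from outside, world axes, zero at the start; "torque": the same for the moment, N m; "gripper_width": opening from 0.0 (shut) to 1.0 (fully open).
Only numpy, scipy, OpenCV 4.12 (cv2) and the standard library are available. Lean on these libraries where they do the work, as an engineer would, in place of code of your own. Each camera call takes 0.05 s, during which the arm holds its last target.

TASK

Count the three copper end caps back into stock: with the fingertips, sweep them along the tray and through the gate one at a time, so that each drops through the slot into the red bin before the next one follows. Only push the caps, never pinch or lift them, and leave the brass nipple, the white coupling and everything on the bench where they are.

Things in the scene. Friction and masses are not known exactly. Their poses are not given: they have to be found in the camera images.
- tray: Fixed aluminium counting tray. Origin on the bench under its middle; x points level from the loose parts to the gate, y to the left of that. Flat deck, its top 85 mm above the bench: x -152 to +90 mm, y -100 to +100 mm. Fences round it, 8 mm high and 4 mm thick; from x -5 mm the side fences run together straight to the gate. All parts stand within x -115 to -15, y -75 to +75 mm.
- gate (a point): Middle of the gate at deck height, tray x +84 mm, y 0: the opening between the ends of the two fences, 34 mm wide, one cap at a time. Fences are 8 mm high, lower than the caps, so fingertips held 10 to 14 mm above the deck push a cap and still pass over every fence.
- slot (a point): Middle of the slot at deck height, tray x +112 mm, y 0: a hole through the deck just behind the gate, tray x +90 to +134 mm, 34 mm wide, fences on both sides and an end fence beyond. A cap whose centre has passed x +90 mm drops through into the red open bin fixed under it on the bench (inside 90 mm wide, floor 5 mm above the bench).
- cap1: A copper end cap for 22 mm pipe, standing mouth down with its closed domed end up: a plain round copper cup 24 mm across and 22 mm tall, about 25 g, slides easily (friction about 0.35). Origin at its centre, 11 mm above what it stands on.
- cap2: A copper end cap for 22 mm pipe, standing mouth down with its closed domed end up: a plain round copper cup 24 mm across and 22 mm tall, about 25 g, slides easily (friction about 0.35). Origin at its centre, 11 mm above what it stands on.
- cap3: A copper end cap for 22 mm pipe, standing mouth down with its closed domed end up: a plain round copper cup 24 mm across and 22 mm tall, about 25 g, slides easily (friction about 0.35). Origin at its centre, 11 mm above what it stands on.
- nipple: A brass hexagon nipple standing on end on the tray among the caps: 38 mm tall, threaded ends 30 mm across, hexagon in the middle 35 mm across, 120 g. Origin at the centre of its underside, always 50 mm or more off the tray's middle line. To be left alone.
- coupling: A white plastic pipe coupling standing on end on the tray among the caps: an open tube 33 mm across, 38 mm tall, 40 g. Origin at the centre of its underside, always 50 mm or more off the tray's middle line. To be left alone.
- mallet: A mallet with black rubber head (100 mm long, 56 mm across) and wooden handle (about 270 mm overall) lying on the bench to the right of the tray. Left alone.
- driver: A screwdriver with red handle lying on the bench to the robot's left. Left alone.
- flux: A round flux tin, 64 mm across and 45 mm tall, on the bench left of the tray. Left alone.
- clamp: A steel hose clamp, a ring 60 mm across and 13 mm high, lying on the bench left of the tray. Left alone.
- torch: A yellow gas cylinder 75 mm across with a brazing torch on top, 310 mm tall, standing at the robot's left. Left alone.

How it is judged:
By the outcome, as a careful person would: the job done as asked, in the order asked, and still so for the second after the job is handed in, with the robot touching nothing.
It also fails if it takes over 61 s, if anything falls off the work surface, if the arm or the gripper's body presses on something with over 40 N, if the wrist force passes 120 N, or if a joint passes its speed limit or range.

## Working session

There is one attempt and no reset: what is moved stays moved. The work goes in short steps, Python scripts to look and compute and a tool call to move; the robot and the scene stay as the last step left them, time stands still between calls to the robot, and variables do not carry over. Pictures are saved under pics/ and viewed, and the job is handed in when it is done.

Besides the shell and the picture viewer there is one more tool, called as name(argument=value, ...), one argument or row to a line, values as JSON. send_rows: Moves the arm, as the interface text tells. Its arguments: {"type":"object","properties":{"motion":{"type":"array"},"force":{"type":"number"}},"required":["motion"]}

```bash
mkdir -p pics; ls
python3 - <<'E'
from bench import sensors, eyes, hand_in, manip
import cv2
print(sensors.observe()); print(manip.finger_overhang, [a for a in dir(manip) if a[0]!='_'])
for n in("top","side"):
    d=eyes.get_image(n); cv2.imwrite(f"pics/{n}0.png",d["img"][:,:,::-1]); print({k:v for k,v in d.items() if k!="img"})
E
```

```text
pics
{'time': 0.0, 'joint_pos': array([ 1.13171939e+00,  3.78112808e-01,  7.96378936e-02,  1.27437997e+00,
       -3.62336957e-05,  1.46052223e+00]), 'qd': array([ 0.00128028,  0.000132  , -0.00080464,  0.00063082,  0.00067383,
       -0.00029012]), 'joint_efforts': array([-2.95900565e-03, -4.63604307e+01,  2.69877791e+01,  2.09336670e-02,
       -2.57771298e-04, -1.53094527e-05]), 'position': array([0.18553467, 0.54393895, 0.40373674]), 'ee_rot': array([-1.66347074,  1.56873745, -1.99227354]), 'force': array([-0.8098386 ,  0.21818376,  0.01234293]), 'torque': array([0.00977545, 0.02054577, 0.01015642]), 'gripper_width': 0.9960979885171081}
0.1734 ['IKError', 'finger_overhang']
{'fx': 394.1903821878612, 'fy': 394.1903821878612, 'cx': 284.19073404406583, 'cy': 215.94218993790543, 'xyz': array([0.28484788, 0.01840812, 1.0993873 ]), 'attitude': array([-2.93234042e+00, -1.69262861e-03, -1.62007583e+00])}
{'fx': 429.13685377691985, 'fy': 429.13685377691985, 'cx': 279.1273420753992, 'cy': 211.79125850161788, 'xyz': array([-0.10395671, -0.8540649 ,  0.72481952]), 'attitude': array([-2.11373205, -0.01103588, -0.56928406])}
```

View pics/top0.png

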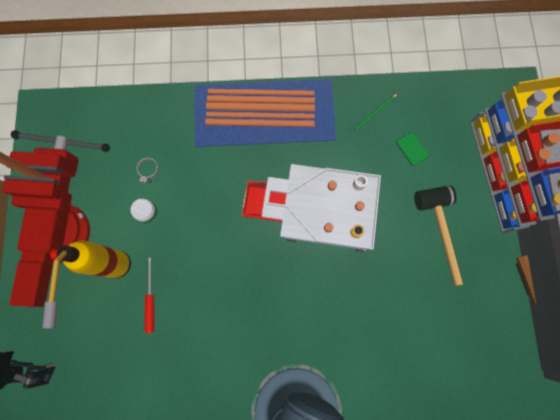

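View pics/side0.png

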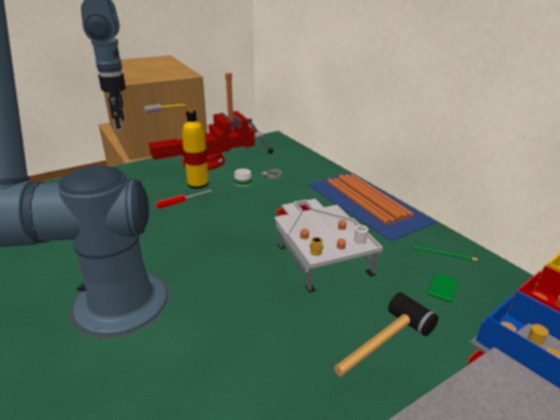

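Run:
```python
import cv2
a=cv2.imread("pics/top0.png")[50:300,170:430]
cv2.imwrite("pics/top0c.png",cv2.resize(a,None,fx=2.4,fy=2.4,interpolation=cv2.INTER_CUBIC))
```

```text
(no output)
```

View pics/top0c.png

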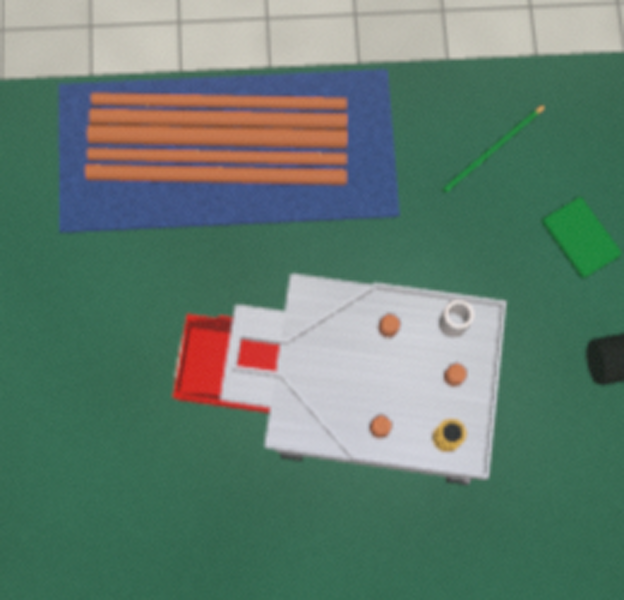

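The top view shows the tray (pixels about 240–382, 163–252) with its gate pointing left, three copper caps, the coupling top right and the nipple bottom right. I'll enlarge it.

Run:
```python
import cv2
a=cv2.imread("pics/top0.png")[155:260,235:390]
cv2.imwrite("pics/top0d.png",cv2.resize(a,None,fx=5,fy=5,interpolation=cv2.INTER_CUBIC))
```

```text
(no output)
```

View pics/top0d.png

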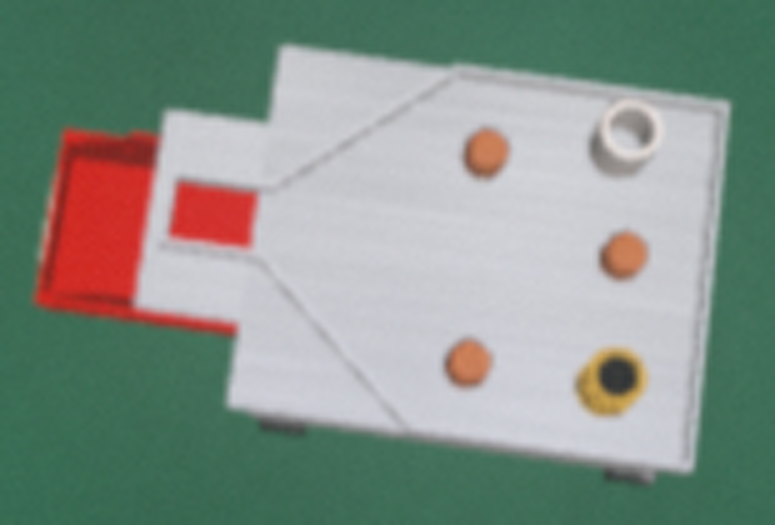

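```bash
cat > h.py <<'E'
import numpy as np, cv2
from scipy.spatial.transform import Rotation as R
from scipy.optimize import least_squares
from bench import sensors, eyes, hand_in, manip
def ray(d,u,v,z):
    r=R.from_euler('xyz',d['attitude']).as_matrix()@np.array([(u-d['cx'])/d['fx'],(v-d['cy'])/d['fy'],1])
    p=d['xyz']; return p+r*(z-p[2])/r[2]
def proj(d,P):
    c=R.from_euler('xyz',d['attitude']).as_matrix().T@(np.asarray(P)-d['xyz'])
    return np.array([d['fx']*c[0]/c[2]+d['cx'],d['fy']*c[1]/c[2]+d['cy']])
E
python3 - <<'E'
from h import *
d=eyes.get_image("top")
up=lambda U,V:((U+.5)/5-.5+235,(V+.5)/5-.5+155)
pts=[((284,45),(90,-100),.085),((228,407),(90,100),.085),((730,103),(-154,-102),.09),((692,470),(-154,102),.09),
((258,191),(90,-17),.085),((250,246),(90,17),.085),((178,182),(134,-17),.085),((170,236),(134,17),.085),((456,70),(-5,-100),.089),((405,430),(-5,100),.089)]
W=np.array([ray(d,*up(*p[0]),p[2])[:2] for p in pts]); T=np.array([p[1] for p in pts])/1000
def f(q):
    c,s=np.cos(q[2]),np.sin(q[2]); return (T@np.array([[c,s],[-s,c]])+q[:2]-W).ravel()
r=least_squares(f,[.5,0,1.5]); print(r.x,np.round(r.fun.reshape(-1,2)*1000,1).tolist())
x,y,a=r.x; c,s=np.cos(a),np.sin(a)
for n,U,V,z in[("capU",487,152,.098),("capM",625,255,.098),("capL",468,362,.098),("coup",631,130,.123),("nip",619,376,.123)]:
    w=ray(d,*up(U,V),z); dx,dy=w[0]-x,w[1]-y
    print(n,np.round(w,4),"tray",np.round([1000*(c*dx+s*dy),1000*(-s*dx+c*dy)],1))
img=d['img'].copy()
E
```

```text
[ 0.5288234  -0.08779163  1.37345409] [[0.9, 1.4], [1.3, 1.0], [1.0, -1.6], [-3.3, -0.9], [0.5, -0.5], [-2.9, 0.4], [2.1, 0.3], [-1.8, 1.5], [2.3, -0.2], [-0.2, -1.3]]
capU [ 0.5744 -0.124   0.098 ] tray [-26.6 -51.8]
capM [ 0.5151 -0.1919  0.098 ] tray [-104.8   -7. ]
capL [ 0.4625 -0.1058  0.098 ] tray [-30.7  61.5]
coup [ 0.5754 -0.1956  0.123 ] tray [-96.6 -66.8]
nip [ 0.4472 -0.1781  0.123 ] tray [-104.5   62.4]
```

Run:
```python
from h import *
d=eyes.get_image("top")
for u,v,z in[(70,253,.31),(115,265,.1),(122,265,.1),(143,210,.04),(150,310,.03),(60,325,.2)]: print(u,v,np.round(ray(d,u,v,z),3))
s=sensors.observe(); print(R.from_euler('xyz',s['ee_rot']).as_matrix().round(4))
cv2.imwrite("pics/t1.png",cv2.resize(d['img'][220:420,0:220,::-1],None,fx=3,fy=3,interpolation=cv2.INTER_CUBIC))
print(proj(d,s['position']),proj(d,s['position']-[0,0,.17]))
```

```text
70 253 [0.397 0.442 0.31 ]
115 265 [0.391 0.439 0.1  ]
122 265 [0.39  0.421 0.1  ]
143 210 [0.545 0.393 0.04 ]
150 310 [0.276 0.372 0.03 ]
60 325 [0.255 0.512 0.2  ]
[[-5.000e-04  3.229e-01  9.464e-01]
 [-1.200e-03  9.464e-01 -3.229e-01]
 [-1.000e+00 -1.300e-03 -1.000e-04]]
[-30.35016953 376.76903752] [ 33.33142124 361.12223884]
```

View pics/t1.png

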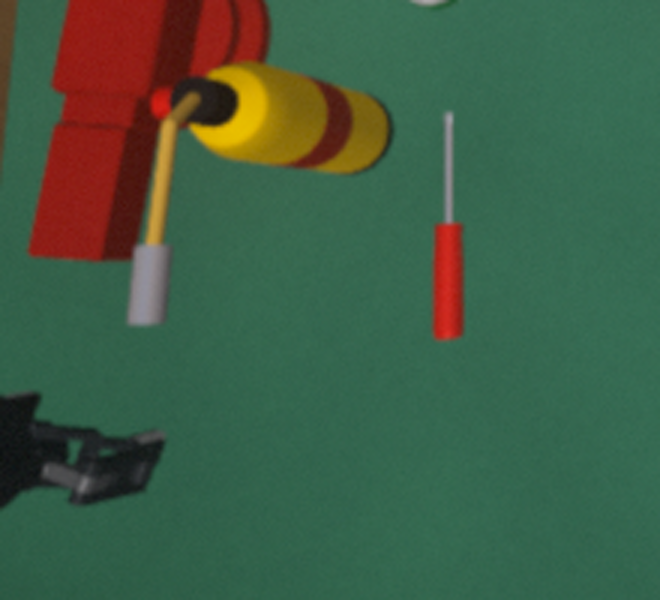

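send_rows(
  motion=[
    [[-0.56,-0.05,0,0,0,0,0],[-0.56,-0.1,0,0,0,0,0],[-0.56,-0.13,0,0,0,0,0],[-0.56,-0.13,-0.034,0.034,8,0,0],[-0.56,-0.13,-0.068,0.068,16,0,0],[-0.56,-0.13,-0.102,0.102,24,0,0],[-0.56,-0.13,-0.136,0.136,32,0,0],[-0.56,-0.13,-0.17,0.17,40,0,0]],
  ],
)

```text
time: 1.0
position: [0.2919, 0.3267, 0.5342]
ee_rot: [-0.79, 1.57, -1.822]
force: [0.8, 0.7, 0.6]
gripper_width: 0.219
```

```bash
cat >> h.py <<'E'
TX,TY,TA=0.5288,-0.0878,1.3735
def tray2w(x,y):
    c,s=np.cos(TA),np.sin(TA); return np.array([TX+(c*x-s*y)/1e3,TY+(s*x+c*y)/1e3])
def w2tray(w):
    c,s=np.cos(TA),np.sin(TA); dx,dy=w[0]-TX,w[1]-TY; return np.round([1e3*(c*dx+s*dy),1e3*(-s*dx+c*dy)],1)
def plan(pts):  # (trayx,trayy,tip height above deck mm); yaw: tool y along tray -y
    s=sensors.observe(); M=R.from_euler('xyz',s['ee_rot']).as_matrix()
    print('t',round(s['time'],2),'tray',w2tray(s['position']),'z',s['position'][2].round(4),'tiph',round((s['position'][2]-manip.finger_overhang-.085)*1e3,1),'w',round(s['gripper_width'],3),'F',s['force'].round(1),'oh',manip.finger_overhang,'q',s['joint_pos'].round(2))
    a=TA-np.pi/2; yv=np.array([np.cos(a),np.sin(a),0]); xv=np.array([0,0,-1.]); T=np.column_stack([xv,yv,np.cross(xv,yv)])
    print('turn',R.from_matrix(M.T@T).as_rotvec(degrees=True).round(2))
    for x,y,h in pts:
        w=np.r_[tray2w(x,y),.085+h/1e3+manip.finger_overhang]
        print((x,y,h),(M.T@(w-s['position'])).round(4))
E
python3 -c "
from h import *
plan([(-55,-51.8,70),(-55,-51.8,12)])"
```

```text
t 1.0 tray [360.  313.5] z 0.5342 tiph 275.8 w 0.219 F [0.8 0.7 0.6] oh 0.1734 q [ 0.7   0.1   0.05  1.52 -0.    1.73]
turn [4.217e+01 7.000e-02 3.000e-02]
(-55, -51.8, 70) [ 0.2063 -0.0077  0.5526]
(-55, -51.8, 12) [ 0.2643 -0.0076  0.5526]
```

send_rows(
  motion=[
    [[-0.56,0,0,0.046,8,0,0],[-0.56,0,0,0.092,16,0,0],[-0.56,0,0,0.138,24,0,0],[-0.56,0,0,0.184,32,0,0],[-0.56,0,0,0.23,40,0,0],[-0.56,0.01,0,0.276,42,0,0],[-0.56,0.03,-0.003,0.32,42,0,0],[-0.56,0.05,-0.005,0.36,42.2,0,0]],
  ],
)

```text
time: 1.8
position: [0.4731, 0.0129, 0.4841]
ee_rot: [0.857, 1.569, -0.912]
force: [1.3, 0.8, -0.6]
gripper_width: 0.22
```

```bash
python3 -c "
from h import *
plan([(-55,-51.8,70),(-55,-51.8,40)])"
```

```text
t 1.8 tray [87.8 74.4] z 0.4841 tiph 225.7 w 0.22 F [ 1.3  0.8 -0.6] oh 0.1734 q [-0.11  0.16 -0.01  1.4  -0.    1.66]
turn [-0.09  0.06 -0.07]
(-55, -51.8, 70) [0.1561 0.1262 0.1425]
(-55, -51.8, 40) [0.1861 0.1262 0.1424]
```

send_rows(
  motion=[
    [[-0.56,0.02,0.03,0.034,0,0,0],[-0.56,0.045,0.06,0.068,0,0,0],[-0.56,0.07,0.09,0.102,0,0,0],[-0.56,0.1,0.126,0.1425,0,0,0],[-0.56,0.13,0.126,0.1425,0,0,0],[-0.56,0.156,0.126,0.1425,0,0,0],[-0.56,0.176,0.126,0.1425,0,0,0],[-0.56,0.176,0.126,0.1425,0,0,0]],
  ],
)

```text
time: 2.6
position: [0.5671, -0.1516, 0.3047]
ee_rot: [-1.601, 1.565, 2.913]
force: [-0.4, 1.1, 0.0]
gripper_width: 0.219
```

Run:
```python
from h import *
plan([(-55,-51.8,12)])
s=sensors.observe(); p=s['position']
for n in("top","side"):
    d=eyes.get_image(n); q=proj(d,p-[0,0,.1734]); print(n,q, 'scale px/mm', (proj(d,p-[0,0,.1634])-q)/10)
    u,v=q.astype(int); sc=5 if n=='top' else 8
    hw,hh=(75,55) if n=='top' else (45,35)
    u0,v0=u-hw,v-hh; print(u0,v0,'tip at',(q-[u0,v0]+.5)*sc)
    cv2.imwrite(f"pics/{n}1.png",cv2.resize(d['img'][v0:v0+2*hh,u0:u0+2*hw,::-1],None,fx=sc,fy=sc,interpolation=cv2.INTER_CUBIC))
```

```text
t 2.6 tray [-55. -50.] z 0.3047 tiph 46.3 w 0.219 F [-0.4  1.1  0. ] oh 0.1734 q [-0.37  0.45 -0.07  1.06 -0.    1.4 ]
turn [-0.12 -0.01  0.35]
(-55, -51.8, 12) [ 0.0343  0.002  -0.    ]
top [344.5322868  183.55668257] scale px/mm [ 0.05982893 -0.11382317]
269 128 tip at [380.16143402 280.28341286]
side [347.83973325 218.3967979 ] scale px/mm [ 0.03596122 -0.32533483]
302 183 tip at [370.71786596 287.17438324]
```

View pics/side1.png

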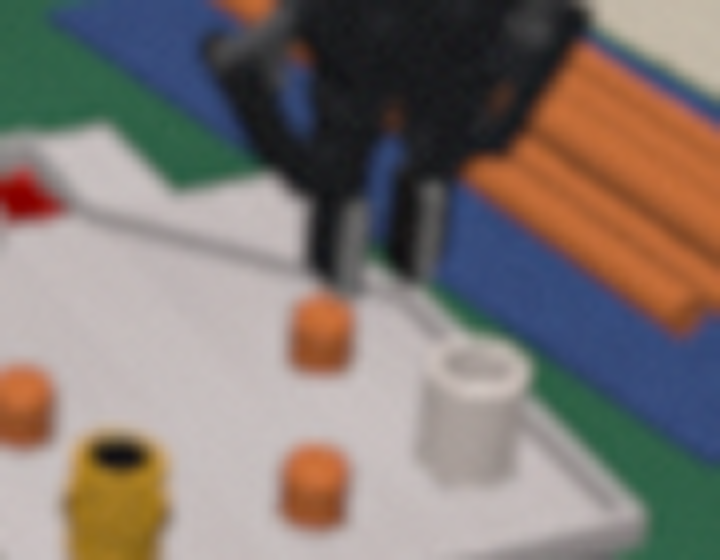

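View pics/top1.png

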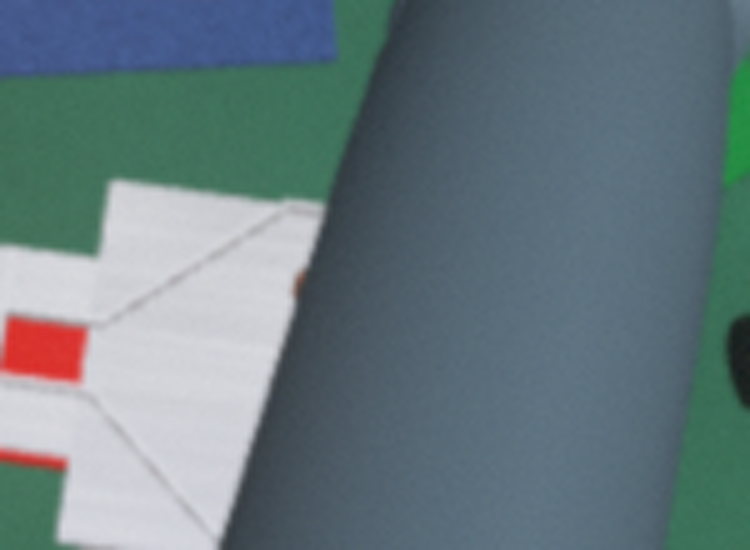

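Run:
```python
from h import *
d=eyes.get_image("side"); u0,v0=302,183
for x in(-66,-44):
  for y in(-50-22,-50-9.5,-50+9.5,-50+22):
    print(x,y,((proj(d,np.r_[tray2w(x,y),.1313])-[u0,v0]+.5)*8).round())
for n,x,y in[('U',-26.6,-51.8),('M',-104.8,-7),('L',-30.7,61.5)]: print(n,((proj(d,np.r_[tray2w(x,y),.096])-[u0,v0]+.5)*8).round())
```

```text
-66 -72 [446. 292.]
-66 -59.5 [413. 299.]
-66 -40.5 [361. 309.]
-66 -28 [327. 317.]
-44 -72 [413. 259.]
-44 -59.5 [380. 265.]
-44 -40.5 [329. 276.]
-44 -28 [295. 283.]
U [324. 333.]
M [318. 485.]
L [ 25. 404.]
```

send_rows(
  motion=[
    [[-0.56,0.015,0.002,0,0,0,0],[-0.56,0.03,0.002,0,0,0,0],[-0.56,0.036,0.002,0,0,0,0],[-0.56,0.036,0.002,0,0,0,0]],
  ],
)

```text
time: 3.15
position: [0.571, -0.1522, 0.274]
ee_rot: [1.091, 1.568, -0.678]
force: [-0.3, -1.0, 0.5]
gripper_width: 0.223
```

Run:
```python
from h import *
plan([(-48,-51.8,12)])
s=sensors.observe(); p=s['position']; tz=p[2]-.1734
d=eyes.get_image("side"); u0,v0=320,195
X,Y=w2tray(p)
for x in(X-11,X+11):
  for y in(Y-23,Y-9.5,Y+9.5,Y+23):
    print(x,y,((proj(d,np.r_[tray2w(x,y),tz])-[u0,v0]+.5)*12).round())
cv2.imwrite("pics/side2.png",cv2.resize(d['img'][v0:v0+45,u0:u0+60,::-1],None,fx=12,fy=12,interpolation=cv2.INTER_CUBIC))
```

```text
t 3.15 tray [-54.9 -54. ] z 0.274 tiph 15.6 w 0.223 F [-0.3 -1.   0.5] oh 0.1734 q [-0.37  0.47 -0.12  0.98 -0.    1.4 ]
turn [-0.06  0.08 -0.15]
(-48, -51.8, 12) [ 0.0036 -0.0022 -0.0069]
-65.9 -77.0 [459. 407.]
-65.9 -63.5 [405. 418.]
-65.9 -44.5 [329. 435.]
-65.9 -31.0 [275. 447.]
-43.9 -77.0 [409. 356.]
-43.9 -63.5 [356. 367.]
-43.9 -44.5 [281. 384.]
-43.9 -31.0 [227. 395.]
```

View pics/side2.png

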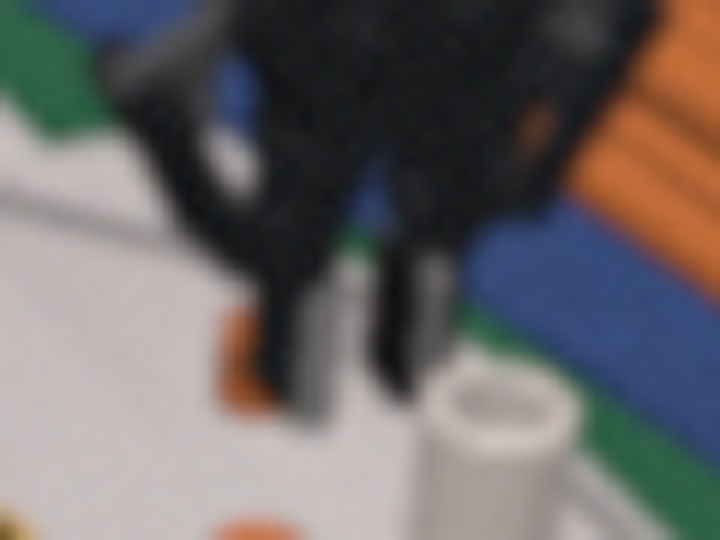

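send_rows(
  motion=[
    [[-0.56,0.003,-0.001,0,0,0,0],[-0.56,0.006,-0.001,0,0,0,0],[-0.56,0.006,-0.001,-0.004,0,0,0],[-0.56,0.006,-0.001,-0.008,0,0,0],[-0.56,0.006,-0.001,-0.012,0,0,0],[-0.56,0.006,-0.002,-0.016,0,0,0],[-0.56,0.006,-0.004,-0.02,0,0,0],[-0.56,0.006,-0.006,-0.024,0,0,0]],
  ],
)

```text
time: 4.0
position: [0.57, -0.1271, 0.2685]
ee_rot: [1.163, 1.567, -0.606]
force: [-0.3, 0.4, 0.3]
gripper_width: 0.224
```

```bash
cat > look.py <<'E'
from h import *
import sys
tag=sys.argv[1]
d=eyes.get_image("side"); u0,v0,sc=265,190,6
cv2.imwrite(f"pics/s_{tag}.png",cv2.resize(d['img'][v0:v0+85,u0:u0+125,::-1],None,fx=sc,fy=sc,interpolation=cv2.INTER_CUBIC))
s=sensors.observe(); X,Y=w2tray(s['position'])
print('cradled cap would be',X+19,Y,'crop',((proj(d,np.r_[tray2w(X+19,Y),.096])-[u0,v0]+.5)*sc).round())
E
python3 -c "
from h import *
plan([(36,0,9.5)])"; python3 look.py a
```

```text
t 4.0 tray [-30.5 -48.1] z 0.2685 tiph 10.1 w 0.224 F [-0.3  0.4  0.3] oh 0.1734 q [-0.33  0.47 -0.15  0.96 -0.    1.44]
turn [-0.05  0.09 -0.2 ]
(36, 0, 9.5) [ 0.0003 -0.0482 -0.0664]
cradled cap would be -11.0 -47.8 crop [441. 192.]
```

View pics/s_a.png

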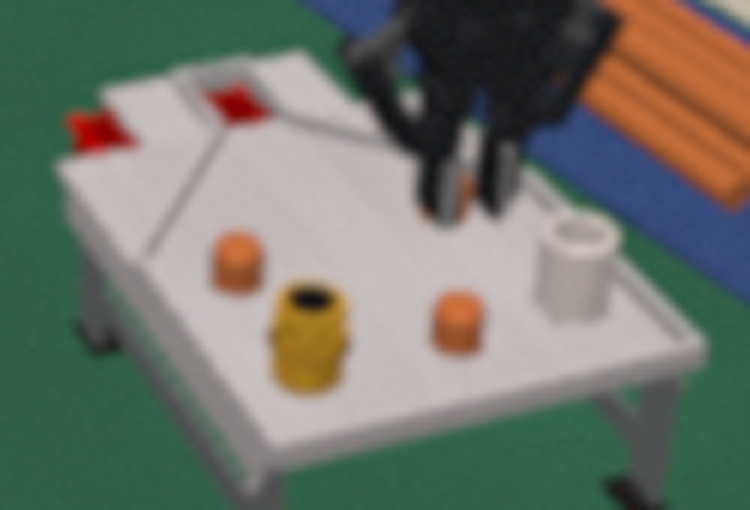

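send_rows(
  motion=[
    [[-0.56,0,-0.004,-0.0055,0,0,0],[-0.56,0,-0.008,-0.011,0,0,0],[-0.56,0,-0.012,-0.0165,0,0,0],[-0.56,0,-0.016,-0.022,0,0,0],[-0.56,0,-0.02,-0.0275,0,0,0],[-0.56,0,-0.024,-0.033,0,0,0],[-0.56,0,-0.028,-0.0385,0,0,0],[-0.56,0,-0.032,-0.044,0,0,0]],
  ],
)

```text
time: 4.85
position: [0.5468, -0.0766, 0.2683]
ee_rot: [1.257, 1.568, -0.511]
force: [-0.7, 0.2, -0.6]
gripper_width: 0.218
```

```bash
python3 -c "
from h import *
plan([(36,0,9.5),(78,0,9.5)])"; python3 look.py b
```

```text
t 4.85 tray [ 14.5 -15.4] z 0.2683 tiph 9.9 w 0.218 F [-0.7  0.2 -0.6] oh 0.1734 q [-0.25  0.41 -0.24  0.92 -0.    1.51]
turn [-0.02  0.06 -0.17]
(36, 0, 9.5) [ 0.0003 -0.0154 -0.0215]
(78, 0, 9.5) [ 0.0003 -0.0155 -0.0635]
cradled cap would be 34.2 -14.8 crop [333. 156.]
```

View pics/s_b.png

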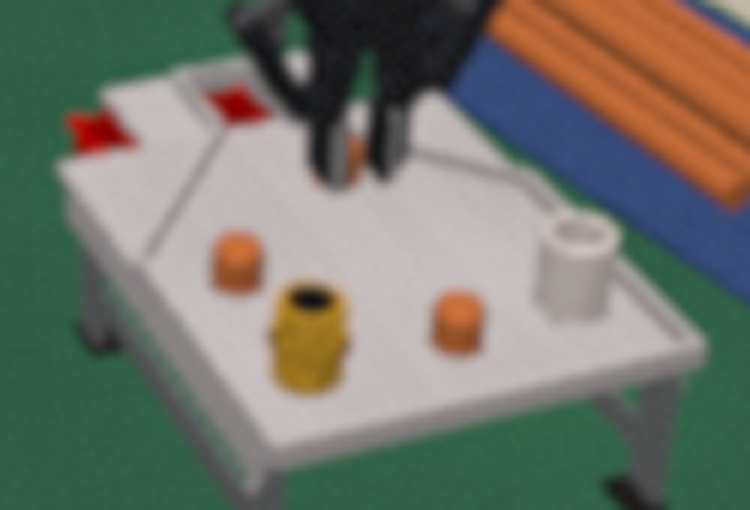

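send_rows(
  motion=[
    [[-0.56,0,-0.004,-0.005,0,0,0],[-0.56,0,-0.008,-0.0105,0,0,0],[-0.56,0,-0.012,-0.016,0,0,0],[-0.56,0,-0.0153,-0.0215,0,0,0],[-0.56,0,-0.0153,-0.026,0,0,0],[-0.56,0,-0.0153,-0.031,0,0,0],[-0.56,0,-0.0153,-0.036,0,0,0],[-0.56,0,-0.0153,-0.036,0,0,0]],
  ],
)

```text
time: 5.7
position: [0.5386, -0.0369, 0.2682]
ee_rot: [1.57, 1.569, -0.197]
force: [-0.6, 0.1, 0.3]
gripper_width: 0.22
```

```bash
python3 -c "
from h import *
plan([(78,0,9.5)])"; python3 look.py c
```

```text
t 5.7 tray [51.8  0.4] z 0.2682 tiph 9.8 w 0.22 F [-0.6  0.1  0.3] oh 0.1734 q [-0.19  0.39 -0.27  0.91 -0.    1.58]
turn [ 0.07  0.   -0.13]
(78, 0, 9.5) [ 0.0003  0.0004 -0.0262]
cradled cap would be 70.5 0.4 crop [270. 125.]
```

View pics/s_c.png

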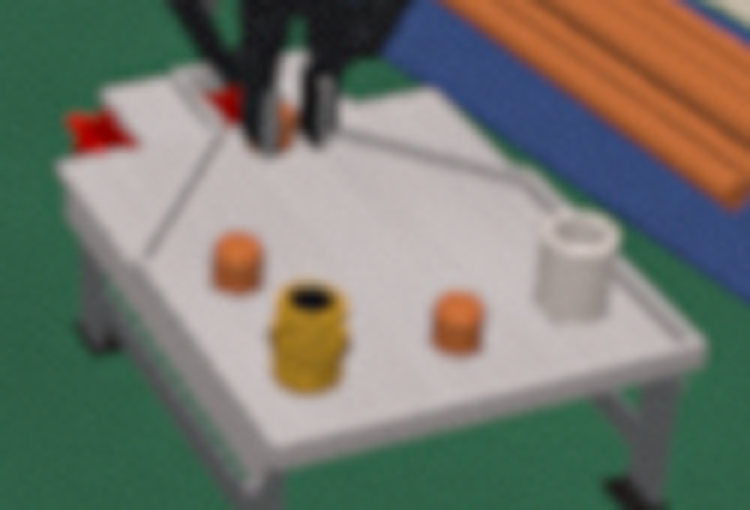

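send_rows(
  motion=[
    [[-0.56,0,0.0003,-0.004,0,0,0],[-0.56,0,0.0003,-0.008,0,0,0],[-0.56,0,0.0003,-0.012,0,0,0],[-0.56,0,0.0003,-0.016,0,0,0],[-0.56,0,0.0003,-0.02,0,0,0],[-0.56,0,0.0003,-0.024,0,0,0],[-0.56,0,0.0003,-0.028,0,0,0],[-0.56,0,0.0003,-0.028,0,0,0]],
  ],
)

```text
time: 6.55
position: [0.5443, -0.0092, 0.2681]
ee_rot: [1.53, 1.569, -0.236]
force: [0.2, -0.4, -0.3]
gripper_width: 0.221
```

```bash
python3 -c "
from h import *
plan([(-60,61.5,60),(-60,61.5,9.5)])"; python3 look.py d
```

```text
t 6.55 tray [80.1  0.2] z 0.2681 tiph 9.7 w 0.221 F [ 0.2 -0.4 -0.3] oh 0.1734 q [-0.13  0.39 -0.26  0.91 -0.    1.63]
turn [ 0.1   0.01 -0.13]
(-60, 61.5, 60) [-0.0504 -0.0615  0.14  ]
(-60, 61.5, 9.5) [ 1.00e-04 -6.16e-02  1.40e-01]
cradled cap would be 98.8 0.1 crop [246.  97.]
```

View pics/s_d.png

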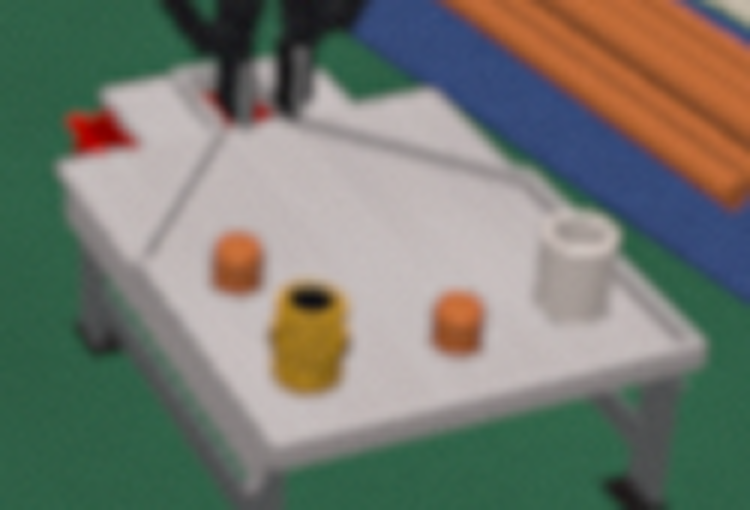

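The slot now shows red between the fingers, so the first cap has dropped. I'll raise the tool and move behind the cap at y +61.

send_rows(
  motion=[
    [[-0.56,-0.03,0,0,0,0,0],[-0.56,-0.055,0,0,0,0,0],[-0.56,-0.055,-0.015,0.035,0,0,0],[-0.56,-0.055,-0.03,0.07,0,0,0],[-0.56,-0.055,-0.046,0.105,0,0,0],[-0.56,-0.055,-0.0615,0.14,0,0,0],[-0.56,-0.055,-0.0615,0.14,0,0,0],[-0.56,-0.055,-0.0615,0.14,0,0,0]],
  ],
)

```text
time: 7.4
position: [0.4563, -0.1354, 0.3232]
ee_rot: [1.609, 1.568, -0.159]
force: [-1.0, -0.8, -0.2]
gripper_width: 0.22
```

```bash
python3 -c "
from h import *
plan([(-59,61.5,9.5)])
d=eyes.get_image('top')
cv2.imwrite('pics/t2.png',cv2.resize(d['img'][155:260,235:390,::-1],None,fx=5,fy=5,interpolation=cv2.INTER_CUBIC))"; python3 look.py e
```

```text
t 7.4 tray [-60.9  61.7] z 0.3232 tiph 64.8 w 0.22 F [-1.  -0.8 -0.2] oh 0.1734 q [-0.42  0.22 -0.35  1.    0.    1.35]
turn [-0.03 -0.01 -0.15]
(-59, 61.5, 9.5) [ 0.0553  0.0001 -0.0019]
cradled cap would be -40.8 61.2 crop [251. 273.]
```

View pics/s_e.png

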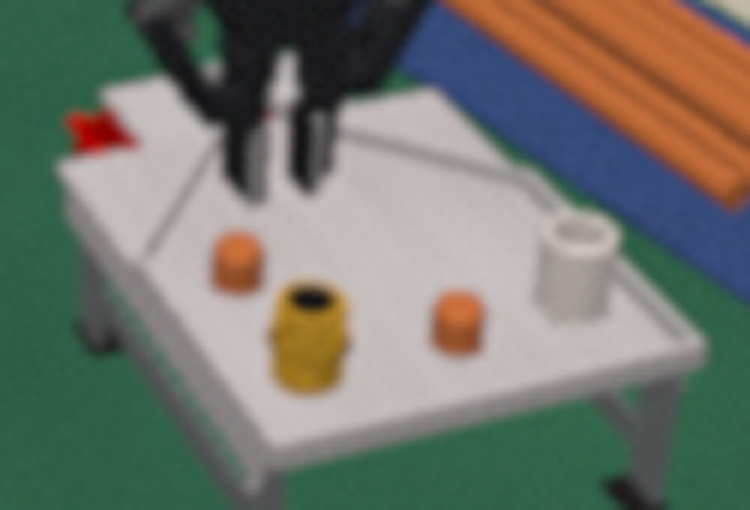

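View pics/t2.png

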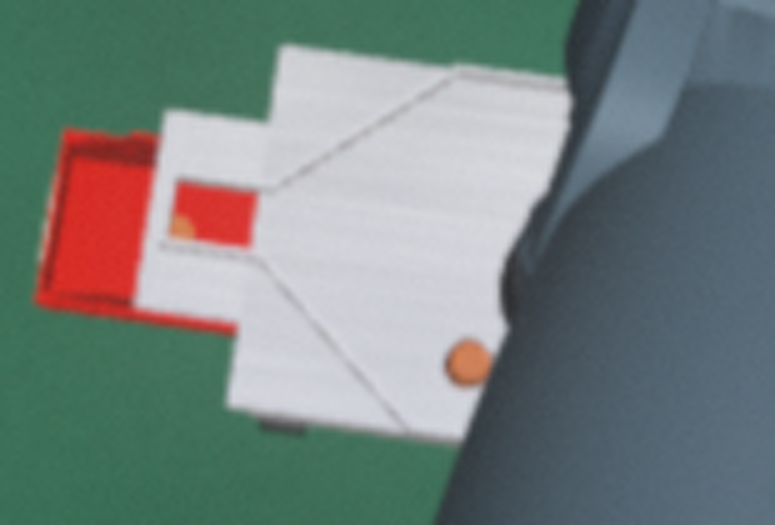

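The top view shows the copper cap in the bin through the slot, at (180, 228) in the crop. I'll descend behind the second cap.

send_rows(
  motion=[
    [[-0.56,0.02,0,-0.002,0,0,0],[-0.56,0.04,0,-0.002,0,0,0],[-0.56,0.055,0,-0.002,0,0,0],[-0.56,0.055,0,-0.002,0,0,0],[-0.56,0.055,0,-0.006,0,0,0],[-0.56,0.055,0,-0.01,0,0,0],[-0.56,0.055,0,-0.014,0,0,0],[-0.56,0.055,0,-0.018,0,0,0]],
  ],
)

```text
time: 8.3
position: [0.4612, -0.1164, 0.2688]
ee_rot: [1.522, 1.567, -0.243]
force: [0.2, 0.7, 0.1]
gripper_width: 0.222
```

```bash
python3 -c "
from h import *
plan([(36,0,9.5)])"; python3 look.py f
```

```text
t 8.3 tray [-41.3  60.7] z 0.2688 tiph 10.4 w 0.222 F [0.2 0.7 0.1] oh 0.1734 q [-0.38  0.27 -0.44  0.86  0.    1.38]
turn [ 0.14  0.01 -0.23]
(36, 0, 9.5) [ 0.0012  0.0609 -0.0772]
cradled cap would be -22.0 60.9 crop [234. 250.]
```

View pics/s_f.png

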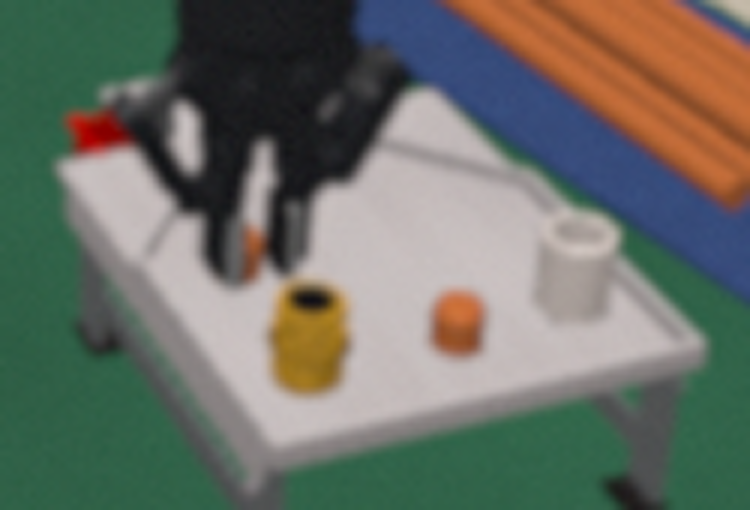

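send_rows(
  motion=[
    [[-0.56,0.001,0.0045,-0.006,0,0,0],[-0.56,0.001,0.009,-0.012,0,0,0],[-0.56,0.001,0.0135,-0.018,0,0,0],[-0.56,0.001,0.018,-0.024,0,0,0],[-0.56,0.001,0.0225,-0.03,0,0,0],[-0.56,0.001,0.027,-0.036,0,0,0],[-0.56,0.001,0.0315,-0.042,0,0,0],[-0.56,0.001,0.036,-0.048,0,0,0]],
  ],
)

```text
time: 9.15
position: [0.5061, -0.0754, 0.2678]
ee_rot: [1.685, 1.567, -0.08]
force: [-0.0, 0.2, 1.1]
gripper_width: 0.219
```

```bash
python3 -c "
from h import *
plan([(40,0,9.5)])"; python3 look.py g
```

```text
t 9.15 tray [ 7.7 24.7] z 0.2678 tiph 9.4 w 0.219 F [-0.   0.2  1.1] oh 0.1734 q [-0.27  0.34 -0.35  0.88  0.    1.49]
turn [ 0.17 -0.02 -0.21]
(40, 0, 9.5) [-0.      0.0247 -0.0322]
cradled cap would be 27.3 24.0 crop [263. 179.]
```

View pics/s_g.png

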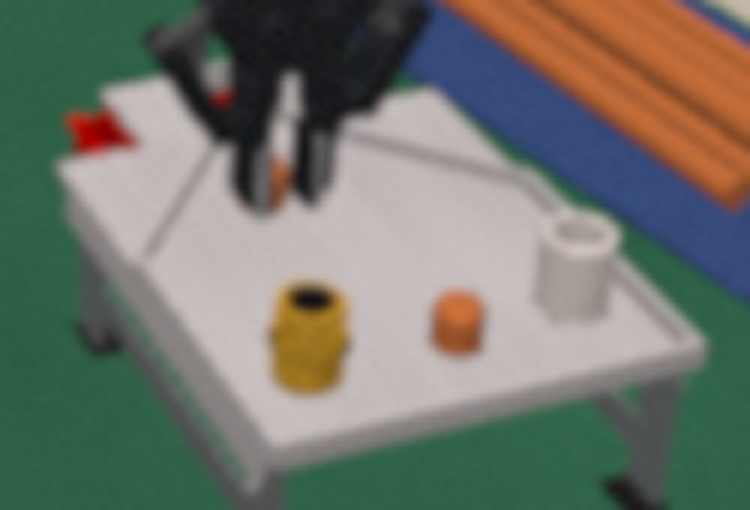

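send_rows(
  motion=[
    [[-0.56,0,0.0042,-0.0054,0,0,0],[-0.56,0,0.0084,-0.0108,0,0,0],[-0.56,0,0.0124,-0.0162,0,0,0],[-0.56,0,0.0166,-0.0216,0,0,0],[-0.56,0,0.0208,-0.027,0,0,0],[-0.56,0,0.0246,-0.0322,0,0,0],[-0.56,0,0.0246,-0.0375,0,0,0],[-0.56,0,0.0246,-0.042,0,0,0]],
  ],
)

```text
time: 10.0
position: [0.5392, -0.0381, 0.268]
ee_rot: [1.816, 1.566, 0.051]
force: [-0.8, 0.4, -0.3]
gripper_width: 0.221
```

```bash
python3 -c "
from h import *
plan([(80,0,9.5)])"; python3 look.py i
```

```text
t 10.0 tray [50.8 -0.5] z 0.268 tiph 9.6 w 0.221 F [-0.8  0.4 -0.3] oh 0.1734 q [-0.19  0.39 -0.27  0.91  0.    1.58]
turn [ 0.22 -0.07 -0.26]
(80, 0, 9.5) [ 0.0002 -0.0004 -0.0292]
cradled cap would be 70.3 -0.3 crop [272. 125.]
```

View pics/s_i.png

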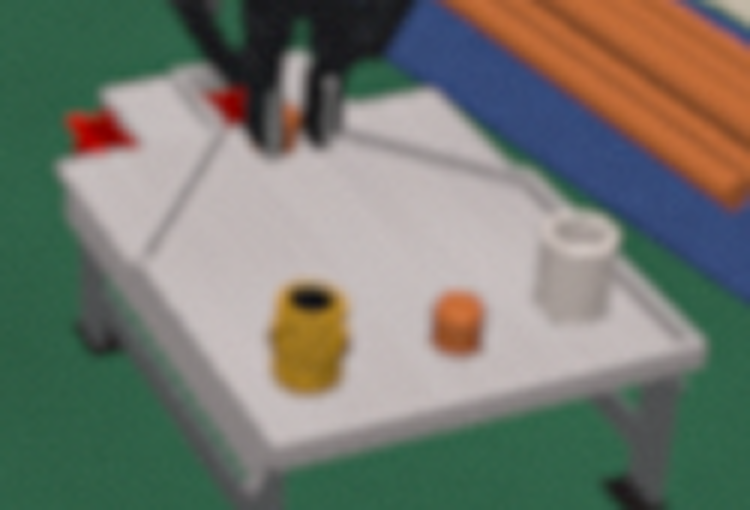

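send_rows(
  motion=[
    [[-0.56,0,-0.0003,-0.004,0,0,0],[-0.56,0,-0.0003,-0.008,0,0,0],[-0.56,0,-0.0003,-0.012,0,0,0],[-0.56,0,-0.0003,-0.016,0,0,0],[-0.56,0,-0.0003,-0.02,0,0,0],[-0.56,0,-0.0003,-0.024,0,0,0],[-0.56,0,-0.0003,-0.029,0,0,0],[-0.56,0,-0.0003,-0.029,0,0,0]],
  ],
)

```text
time: 10.85
position: [0.5445, -0.0084, 0.2681]
ee_rot: [1.978, 1.566, 0.215]
force: [-0.2, -0.6, 0.8]
gripper_width: 0.22
```

```bash
python3 -c "
from h import *
plan([(-133,-7,65),(-133,-7,9.5)])"; python3 look.py j
```

```text
t 10.85 tray [80.9  0.1] z 0.2681 tiph 9.7 w 0.22 F [-0.2 -0.6  0.8] oh 0.1734 q [-0.13  0.39 -0.26  0.91  0.    1.63]
turn [ 0.3  -0.11 -0.26]
(-133, -7, 65) [-0.0557  0.0063  0.2138]
(-133, -7, 9.5) [-2.000e-04  6.000e-03  2.139e-01]
cradled cap would be 99.6 0.1 crop [246.  96.]
```

View pics/s_j.png

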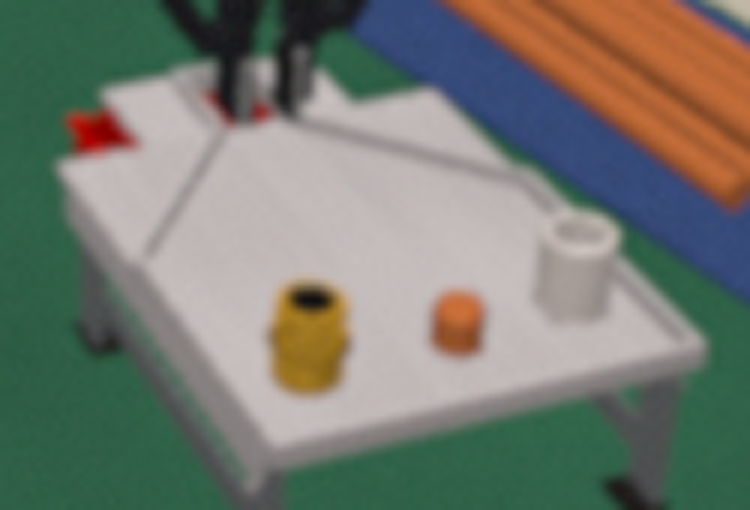

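send_rows(
  motion=[
    [[-0.56,-0.03,0,0,0,0,0],[-0.56,-0.056,0,0,0,0,0],[-0.56,-0.056,0.001,0.04,0.3,0,0],[-0.56,-0.056,0.002,0.085,0.3,0,0],[-0.56,-0.056,0.003,0.13,0.3,0,0],[-0.56,-0.056,0.005,0.175,0.3,0,-0.2],[-0.56,-0.056,0.006,0.214,0.3,0,-0.2],[-0.56,-0.056,0.006,0.214,0.3,0,-0.2]],
  ],
)

```text
time: 11.7
position: [0.5085, -0.2244, 0.3238]
ee_rot: [1.3, 1.569, -0.475]
force: [-0.7, -0.4, -0.4]
gripper_width: 0.219
```

```bash
python3 -c "
from h import *
plan([(-133,-7,9.5)])
d=eyes.get_image('top')
cv2.imwrite('pics/t3.png',cv2.resize(d['img'][155:260,235:390,::-1],None,fx=5,fy=5,interpolation=cv2.INTER_CUBIC))"; python3 look.py k
```

```text
t 11.7 tray [-137.9   -6.9] z 0.3238 tiph 65.4 w 0.219 F [-0.7 -0.4 -0.4] oh 0.1734 q [-0.53  0.37 -0.14  1.06  0.    1.24]
turn [-0.38  0.03 -0.11]
(-133, -7, 9.5) [ 0.0559 -0.0001 -0.005 ]
cradled cap would be -115.4 -6.5 crop [471. 335.]
```

View pics/s_k.png

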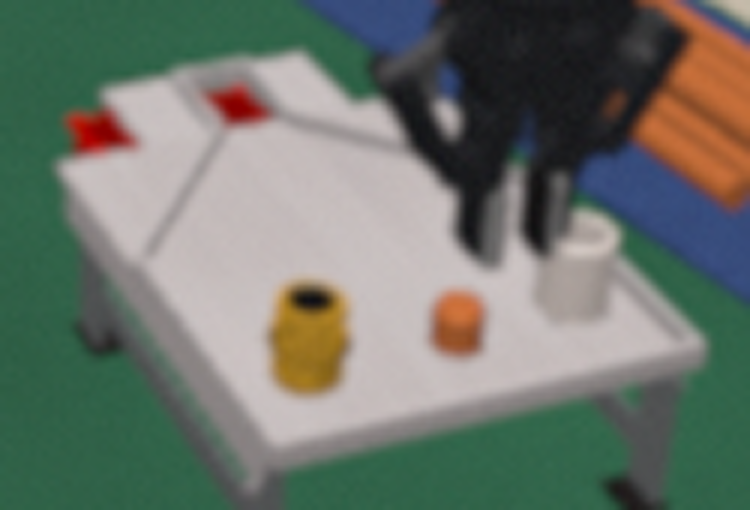

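View pics/t3.png

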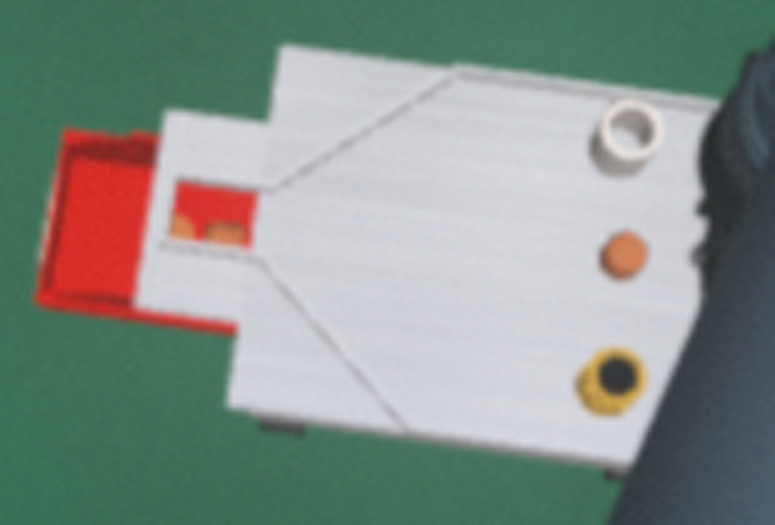

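Both caps are in the bin (crop 182,227 and 226,233). The last cap and both fittings have not moved. I'll descend behind cap three.

send_rows(
  motion=[
    [[-0.56,0.02,0,-0.004,0,0,0],[-0.56,0.04,0,-0.004,0,0,0],[-0.56,0.056,0,-0.004,0,0,0],[-0.56,0.056,0,-0.004,0,0,0],[-0.56,0.056,0,-0.008,0,0,0],[-0.56,0.056,0,-0.012,0,0,0],[-0.56,0.056,0,-0.017,0,0,0],[-0.56,0.056,0,-0.022,0,0,0]],
  ],
)

```text
time: 12.6
position: [0.5138, -0.1987, 0.2685]
ee_rot: [2.221, 1.568, 0.45]
force: [-0.5, -1.1, 0.5]
gripper_width: 0.219
```

```bash
python3 -c "
from h import *
plan([(40,0,9.5)])"; python3 look.py l
```

```text
t 12.6 tray [-111.7   -7. ] z 0.2685 tiph 10.1 w 0.219 F [-0.5 -1.1  0.5] oh 0.1734 q [-0.48  0.41 -0.24  0.92  0.    1.29]
turn [-0.12 -0.1  -0.13]
(40, 0, 9.5) [ 0.0009 -0.0073 -0.1517]
cradled cap would be -92.1 -6.9 crop [446. 305.]
```

View pics/s_l.png

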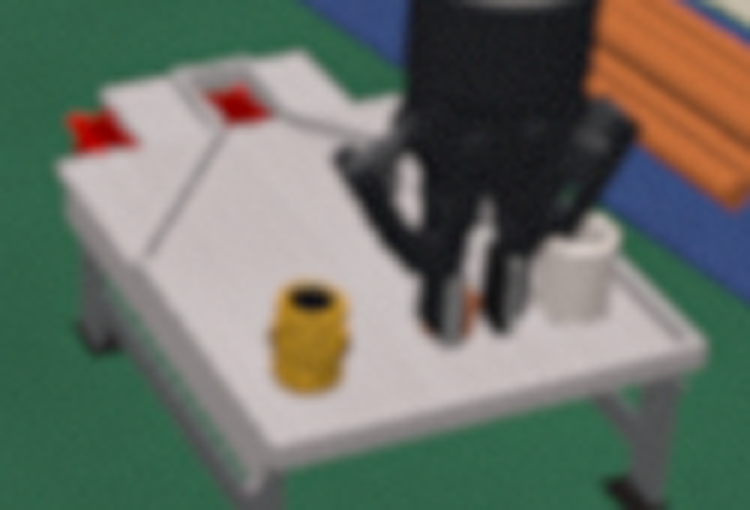

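send_rows(
  motion=[
    [[-0.56,0.0005,0,-0.006,0,0,0],[-0.56,0.0005,-0.0005,-0.012,0,0,0],[-0.56,0.0005,-0.001,-0.018,0,0,0],[-0.56,0.0005,-0.0015,-0.025,0,0,0],[-0.56,0.0005,-0.002,-0.032,0,0,0],[-0.56,0.0005,-0.0025,-0.039,0,0,0],[-0.56,0.0005,-0.003,-0.046,0,0,0],[-0.56,0.0005,-0.0035,-0.053,0,0,0]],
  ],
)

```text
time: 13.45
position: [0.5208, -0.1448, 0.268]
ee_rot: [2.52, 1.568, 0.75]
force: [-0.5, -0.4, 0.5]
gripper_width: 0.225
```

send_rows(
  motion=[
    [[-0.56,0,-0.0005,-0.007,0,0,0],[-0.56,0,-0.001,-0.014,0,0,0],[-0.56,0,-0.0015,-0.021,0,0,0],[-0.56,0,-0.002,-0.028,0,0,0],[-0.56,0,-0.0025,-0.035,0,0,0],[-0.56,0,-0.003,-0.042,0,0,0],[-0.56,0,-0.0035,-0.049,0,0,0],[-0.56,0,-0.0035,-0.054,0,0,0]],
  ],
)

```text
time: 14.25
position: [0.5281, -0.0905, 0.2681]
ee_rot: [2.576, 1.568, 0.807]
force: [-0.5, 0.7, 0.4]
gripper_width: 0.218
```

```bash
python3 -c "
from h import *
plan([(50,0,9.5)])"; python3 look.py m
```

```text
t 14.25 tray [-2.8  0.2] z 0.2681 tiph 9.7 w 0.218 F [-0.5  0.7  0.4] oh 0.1734 q [-0.29  0.38 -0.28  0.91  0.    1.48]
turn [-0.06 -0.15 -0.1 ]
(50, 0, 9.5) [ 0.0003  0.0001 -0.0528]
cradled cap would be 16.7 0.1 crop [320. 181.]
```

View pics/s_m.png

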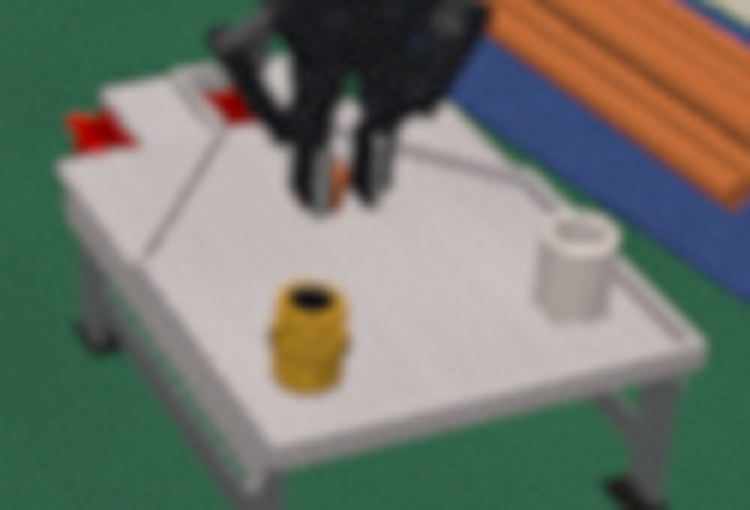

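The third cap is still cradled and the fittings haven't moved.

send_rows(
  motion=[
    [[-0.56,0,0,-0.006,0,0,0],[-0.56,0,0,-0.012,0,0,0],[-0.56,0,0,-0.019,0,0,0],[-0.56,0,0,-0.026,0,0,0],[-0.56,0,0,-0.033,0,0,0],[-0.56,0,0,-0.04,0,0,0],[-0.56,0,0,-0.047,0,0,0],[-0.56,0,0,-0.053,0,0,0]],
  ],
)

```text
time: 15.1
position: [0.5387, -0.0374, 0.2682]
ee_rot: [2.653, 1.567, 0.885]
force: [0.1, 0.1, -0.8]
gripper_width: 0.222
```

```bash
python3 -c "
from h import *
plan([(80,0,9.5)])"; python3 look.py n
```

```text
t 15.1 tray [51.3  0.2] z 0.2682 tiph 9.8 w 0.222 F [ 0.1  0.1 -0.8] oh 0.1734 q [-0.19  0.39 -0.27  0.91  0.    1.58]
turn [-0.01 -0.19 -0.1 ]
(80, 0, 9.5) [ 0.0004  0.0001 -0.0287]
cradled cap would be 71.0 0.2 crop [270. 124.]
```

View pics/s_n.png

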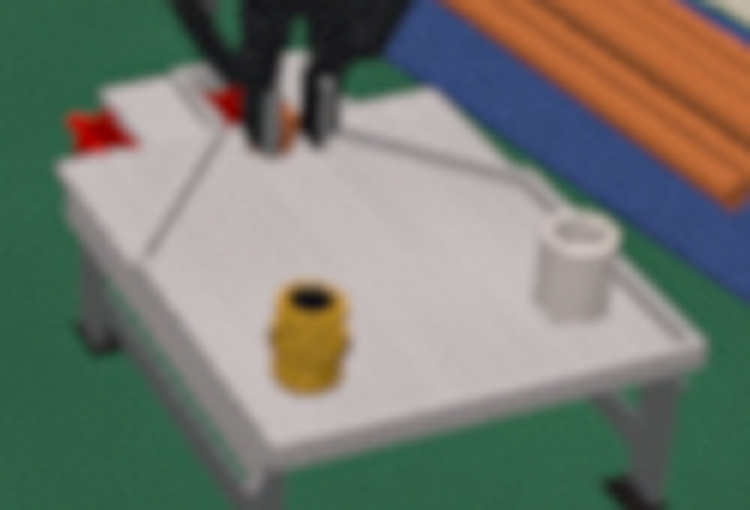

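send_rows(
  motion=[
    [[-0.56,0,0,-0.004,0,0,0],[-0.56,0,0,-0.008,0,0,0],[-0.56,0,0,-0.012,0,0,0],[-0.56,0,0,-0.016,0,0,0],[-0.56,0,0,-0.02,0,0,0],[-0.56,0,0,-0.024,0,0,0],[-0.56,0,0,-0.029,0,0,0],[-0.56,0,0,-0.029,0,0,0]],
  ],
)

```text
time: 15.95
position: [0.5446, -0.0078, 0.2683]
ee_rot: [2.754, 1.566, 0.987]
force: [0.4, -0.0, 0.3]
gripper_width: 0.22
```

send_rows(
  motion=[
    [[-0.56,-0.03,0,0,0,0,0],[-0.56,-0.06,0,0,0,0,0],[-0.56,-0.09,0,0.03,0,0,0],[-0.56,-0.12,0,0.07,0,0,0],[-0.56,-0.12,0,0.11,0,0,0],[-0.56,-0.12,0,0.15,0,0,0],[-0.56,-0.12,0,0.18,0,0,0],[-0.56,-0.12,0,0.18,0,0,0]],
  ],
)

```text
time: 16.75
position: [0.5086, -0.188, 0.3876]
ee_rot: [2.464, 1.567, 0.692]
force: [-0.4, 0.7, 0.0]
gripper_width: 0.217
```

```bash
python3 -c "
from h import *
plan([])
d=eyes.get_image('top')
cv2.imwrite('pics/t4.png',cv2.resize(d['img'][155:260,235:390,::-1],None,fx=5,fy=5,interpolation=cv2.INTER_CUBIC))"; python3 look.py o
```

```text
t 16.75 tray [-102.3    0.2] z 0.3876 tiph 129.2 w 0.217 F [-0.4  0.7  0. ] oh 0.1734 q [-0.47  0.31 -0.05  1.2   0.    1.3 ]
turn [-0.22 -0.16 -0.13]
cradled cap would be -80.4 0.3 crop [418. 294.]
```

View pics/t4.png

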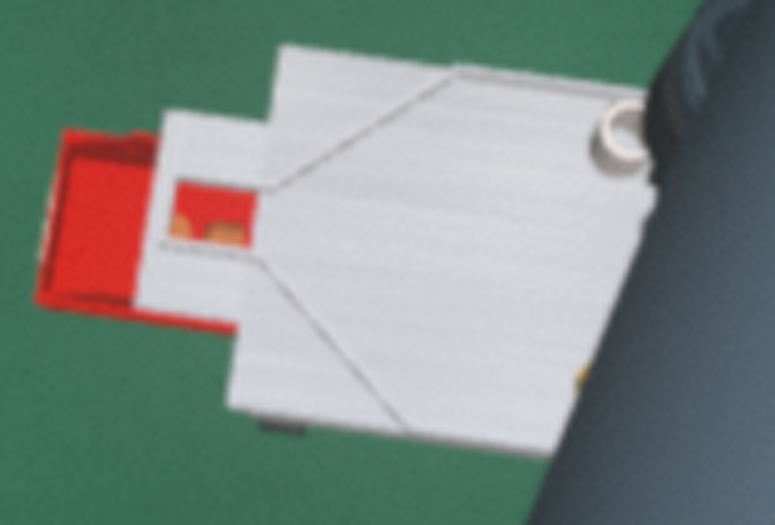

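View pics/s_o.png

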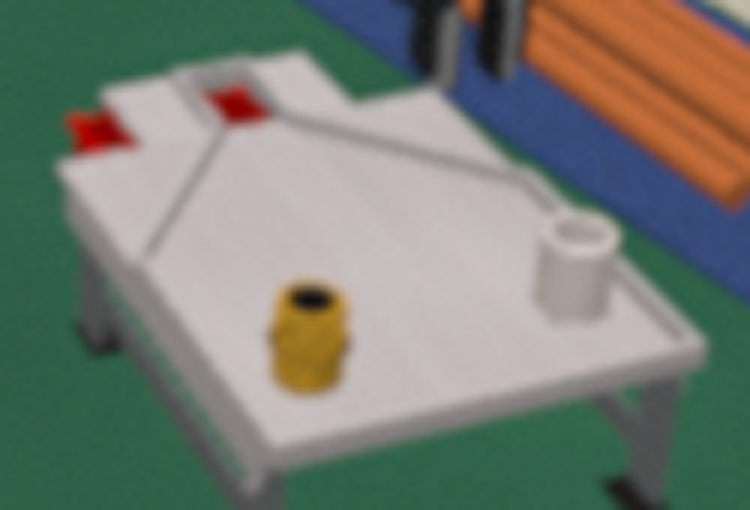

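The deck is empty of caps, but only two are visible in the bin. The third may be hidden under the deck, so I'll check wider pictures for it on the bench or in the fingers.

Run:
```python
from h import *
for n in("top","side"):
    d=eyes.get_image(n); im=d['img'][:,:,::-1].copy(); cv2.imwrite(f"pics/f_{n}.png",im)
    if n=='side': cv2.imwrite("pics/f_sidez.png",cv2.resize(im[150:300,230:400],None,fx=4,fy=4,interpolation=cv2.INTER_CUBIC))
    else: cv2.imwrite("pics/f_topz.png",cv2.resize(im[175:225,235:300],None,fx=12,fy=12,interpolation=cv2.INTER_CUBIC))
```

```text
(no output)
```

View pics/f_sidez.png

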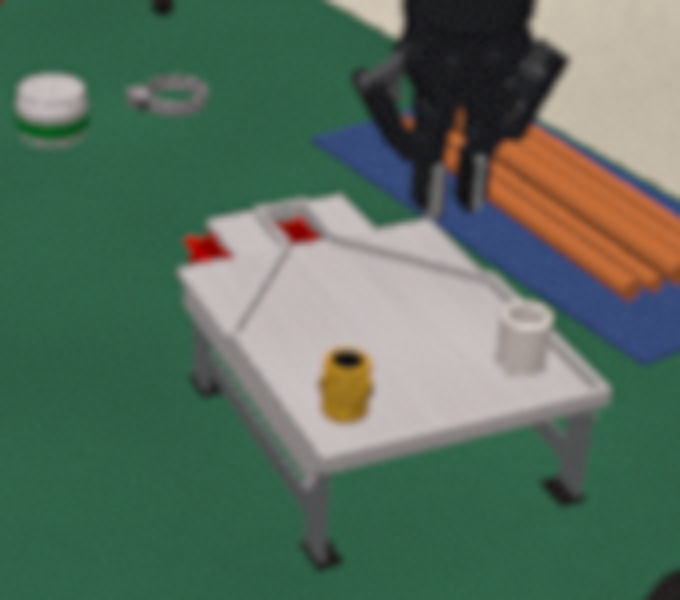

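View pics/f_topz.png

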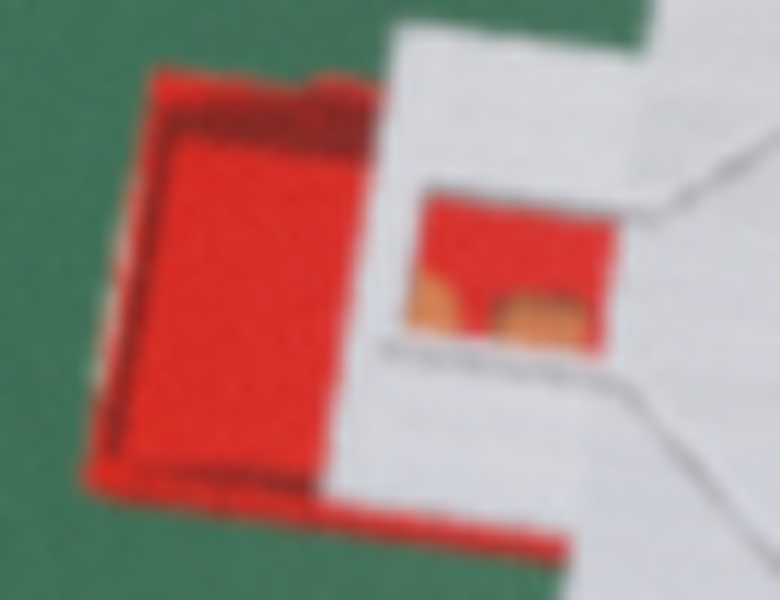

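View pics/f_top.png

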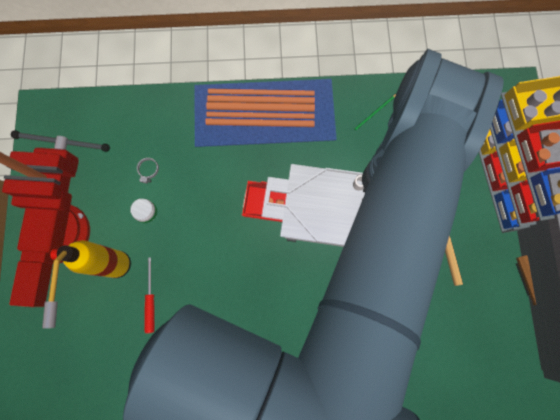

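```bash
python3 -c "
from h import *
plan([]); print(hand_in())"
```

```text
t 16.95 tray [-98.2   0.3] z 0.3875 tiph 129.1 w 0.221 F [ 0.   0.3 -0.1] oh 0.1734 q [-0.47  0.31 -0.05  1.2   0.    1.3 ]
turn [ 0.12 -0.27 -0.08]
the job is handed in; nothing more can be done
None
```

I pushed the three caps one at a time along the tray and through the gate with the two fingertips held about 19 mm apart, never pinching or lifting. I handed in at about 17 s. After each of the first two caps I checked that it was in the bin before starting the next.

- **Caps:** The deck has no caps left on it, none can be seen on the bench and the fingers are empty.
- **Third cap not seen in the bin:** Only two caps show through the slot in the last top view. I take the third to be in the part of the bin hidden under the deck. I infer that from it being gone from the slot and appearing nowhere else.
- **Nipple and coupling:** Both stand where they began in the side view. The arm hid part of them from the top camera in the last picture.
- **Bench objects:** Those in view look untouched. The arm covered the mallet's head in the last top view, so I did not recheck it.
- **Fingertip height:** In the side camera the fingertips looked about 4 mm higher than the tool's fingertip length implies. I pushed at a nominal 10 mm above the deck, so the true height was probably nearer 13 mm. The fingertips cleared the fences, and the measured force readings stayed near 1 N.

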